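# Swing the hold-down strap shut and pin it in its fork

## Robot

A 6-joint arm with a two-finger parallel gripper is mounted at the origin on a cart in front of the work surface, level with it; the furniture and walls round the work are solid. World frame = base frame: x ahead of the robot, y to its left, z up, the work surface at z = 0. Lengths are in m, angles in rad, forces in N, time in s.
With the tool pointing down it reaches from about 0.225 to 0.725 m from the base axis. Payload 3.1 kg.
Tool frame: the origin (TCP) lies on the centre line of the jaws, within the pads' length; the fingertips stand env.tip_reach ahead of it and the grasp point (between the pads) lies 11 mm behind it (env.tip_reach is the distance from the TCP to the fingertips, in m); x points along the fingers, y is the direction in which the jaws open and shut, and the axes are right-handed (so a half turn about x gives the same grasp; the last joint's range is limited). The gripper opens to 85 mm and grips with 20 to 120 N. Pads are 22 mm wide; open, the fingers measure 114 mm over their backs; the gripper's body (76 mm by 85 mm) begins 54 mm behind the grasp point. The pads swing forward as they close: fully open they stand 13 mm farther back than shut.
Start: joints at [-1.407, 0.048, 0.099, 1.622, 0, 1.443], TCP at [0.151, -0.503, 0.239] pointing down, gripper open.
Joint ranges: [-2.91, 2.91], [-0.99, 1.94], [-1.21, 1.42], [-2.12, 2.29], [-1.49, 1.47], [-3.14, 3.14]. Speed limits (rad/s): [2.79, 2.79, 3.14, 3.14, 3.14, 3.14].

## Interface

Orientations are given as a unit quaternion [w, x, y, z].
In Python, from bench import get_obs, cams, workorder, env gives the robot as it stands. The module is installed in compiled form; this text tells all that it offers.
- The arm moves only by the tool apply_moves, never from a script. Its argument "increments" is a list of rows, each an object of numbers: "x", "y", "z": the shift along the world's x, y, z scaled (see below); "yaw": the turn about the world's z scaled (see below). In form: [{"x": .., "y": .., "z": .., "yaw": ..}, ...]. A call has 1 to 5 rows; each row is the pose to reach, as a shift and turn from the pose commanded when the call began, turning the shorter way round; what a row does not reach only later rows make up. The controller multiplies each number of a shift by 0.2 m and each number of a turn by 2 pi rad. A row lasts 1/12 s, in which the tool goes at most 41.7 mm and 7.16 degrees, less where a joint would pass 70% of its speed; a pose out of reach is approached as far as the arm can. A call with a number of a shift or a turn outside -1 to 1 is refused whole. A call with a gripper value outside its range is refused whole. "jaw" is the closure, from 0 (fully open) to 1 (shut), set as the call begins (left out, the last holds). The fingers move at their own pace and stop on an object; "squeeze" is the grip in N (left out, the last holds). Time passes only in rows, so rows that repeat a pose let the fingers close. It gives the time, the measured TCP pose, the force and the opening at its end, in the units of the state.
- get_obs(): the state, without advancing time (a new reading comes with each control period).
- cams.read_camera(name): name is "scene" or "top" or "wrist"; returns (picture, depth): 420x560x3 uint8, red, green, blue; 420x560 float32, m along the optical axis (not along the pixel's ray), 0 where there is no reading.
- cams.get_calibration(name): a dict with "intrinsics" (3x3 intrinsics, pixels), "world_to_cam" (4x4, takes a point from world to camera coordinates); the wrist camera has in their place "T_tool_cam" (4x4, takes a point from camera to tool coordinates, whose origin is the TCP and whose axes are the tool frame's). Camera axes: x right, y down, z forward; pixel columns grow to the right and rows downward; lengths in m; the calibration is good to about 2 mm. A picture is of the moment at which its call begins: read the wrist's pose just before it. get_calibration takes no time and is no camera call.
- workorder.finish_job(): hands the job in, once; it reports no verdict.
The state is a dict: "clock": time; "joint_pos": joint angles; "qd": joint speeds; "joint_torque": joint torques, N m; "tcp_pos": TCP position; "tool_rot": TCP orientation; "ft_force": force on the tool from outside, world axes, zero at the start; "torque": the same for the moment, N m; "grip_width": finger opening in m.
Only numpy, scipy, OpenCV 4.12 (cv2) and the standard library are available. Lean on these libraries where they do the work, as an engineer would, in place of code of your own. Each camera call takes 0.05 s, during which the arm holds its last target. There are 200 camera calls.

## Task

Close the hold-down fixture over its bearing: swing the steel strap into the fork until its eye lines up with the fork's holes, then take the longer of the two pins from the wooden rack and drive it down through the fork and the strap until its collar rests on the fork. Leave the shorter pin in the rack.

Things in the scene. Friction and masses are not known exactly. Their poses are not given: they have to be found in the camera images.
- fixture: Hold-down fixture, fixed to the bench: dark steel base plate 100 x 250 x 12 mm. Origin: centre of the plate's underside; x across the plate, y along it, z up. At y = +80 mm stands the strap's pivot, at y = -80 mm a grey fork (44 x 44 mm cheeks joined only by a web at the far -y end, open on the other three sides). A ball bearing 62 mm wide, 16 mm high is fixed on the plate under the strap.
- strap (a joint): Hinge angle of the strap about the vertical pivot, in rad: 0 = eye exactly in line with the fork holes; grows as the strap swings open towards the fixture's -x side. It goes from -0.12 (past the fork's holes; there is no stop or click at 0) to 1.3. The hinge has light friction (about 0.06 N m) and stays where it is left.
- strap_pivot (a point): Point on the hinge axis at the strap's mid height, 48 mm above the bench; axes as the fixture's.
- strap_eye (a point): Centre of the eye (through hole, 14.5 mm diameter) at the strap's free end, on the strap's top face, 160 mm from the pivot, 54 mm above the bench. Strap: steel bar 30 mm wide, 12 mm thick, its underside 42 mm above the bench. The strap runs along the -y axis of this point, away from the pivot.
- strap_handle (a point): Grip point on the strap's upright black round handle, 90 mm from the pivot; 18 mm diameter, its top 109 mm above the bench (17 mm below the chamfered top is this point, 92 mm above the bench). Turns with the strap.
- fork_hole (a point): Centre of the fork's hole on the upper cheek's top face, 66 mm above the bench. Vertical through holes 14.5 mm diameter in both cheeks: upper cheek 56 to 66 mm above the bench, lower cheek 12 to 40 mm (closed at 12 mm by the base plate); the strap passes between them. Axes as the fixture's.
- pin_rack: Fixed hardwood block 50 x 116 x 34 mm with two blind holes 24 mm deep, 64 mm apart along its y axis (y = -32 and +32 mm), each with a pin standing upright in it, either way round. Origin: centre of its underside.
- card_bin: Low open cardboard box, fixed, 130 x 160 mm, 115 mm high, in front of the fixture; keep clear. Origin: centre of its underside. Also keep clear of the tall open carton behind the rack: its flap sticks out as far as x = 0.55 m for y = -0.1 to -0.25 m, about 0.25 m above the bench, so travel between start, rack and fixture on the robot's side of it.
- long_pin: The longer steel pin, 90 g, to be driven through. Origin: on its axis at the underside of its collar; z up along the axis. Below: shank 12 mm diameter, 48 mm long, the last 8 mm tapering to 6 mm at the tip. Above: collar 30 mm diameter, 4 mm thick, then a round knurled grip 22 mm diameter up to 34 mm above the origin. In the rack its collar stands 24 mm above the block.
- long_pin_tip (a point): Tip of the longer pin, 48 mm below its origin.
- short_pin: The shorter steel pin, same grip and collar, shank only 26 mm: in the rack its collar stands just 2 mm above the block. Not needed; stays in the rack.
Not all that is in view belongs to the job. Leave any red or turquoise look-alike of the long_pin alone.

How it is judged:
On the way, in this order (a step that is already met when the one before it is completed fails the run):
1. the strap stands in the fork, its eye in line with the fork's holes (hinge within 0.05 rad of 0), before the pin goes in (value of joint strap between -0.05 and 0.05 rad), for 0.2 s.
2. the longer pin's tip is in the fork's lower cheek, below the strap (z of long_pin_tip in the frame of fork_hole below -0.028 m and horizontal distance between long_pin_tip and fork_hole below 0.006 m), for 0.1 s.
At the end, for the whole second after the job is handed in: The longer pin stands upright (0.08 rad) through fork and strap, collar within 3 mm of the fork's top, axis within 4 mm of its hole, released, at rest; strap within 0.03 rad of line, its eye within 5 mm of the fork's hole; the shorter pin is within 15 mm of where it stood in the rack (z of long_pin in the frame of fork_hole between -0.003 and 0.003 m and horizontal distance between long_pin and fork_hole below 0.004 m and angle between long_pin's own z axis and vertical below 0.08 rad and value of joint strap between -0.03 and 0.03 rad and horizontal distance between strap_eye and fork_hole below 0.005 m and linear speed of long_pin below 0.02 m/s and distance of short_pin from where it was at the start of the episode below 0.015 m); the robot touches nothing.
It fails at once if the shorter pin is taken out of its hole (distance of short_pin from where it was at the start of the episode above 0.03 m).
It also fails if it takes over 58 s, if anything falls off the work surface, if the arm or the gripper's body presses on something with over 40 N, if the wrist force passes 120 N, or if a joint passes its speed limit or range.

## Working session

There is one attempt and no reset: what is moved stays moved. The work goes in short steps, Python scripts to look and compute and a tool call to move; the robot and the scene stay as the last step left them, time stands still between calls to the robot, and variables do not carry over. Pictures are saved under pics/ and viewed, about 8 in all and at most 12, crops included, and the job is handed in when it is done.

Besides the shell and the picture viewer there is one more tool, called after "Call:" by a JSON object that holds its "name" and its "arguments". apply_moves: Moves the arm, as the interface text tells. Its arguments: {"type":"object","properties":{"increments":{"type":"array"},"jaw":{"type":"number"},"squeeze":{"type":"number"}},"required":["increments"]}

```bash
mkdir -p pics; cat > h.py <<'E'
import numpy as np, cv2
from bench import get_obs, cams, workorder, env
def save(n,f): 
    im,d=cams.read_camera(n); cv2.imwrite(f'pics/{f}.png',im[:,:,::-1]); np.save(f'pics/{f}.npy',d); return im,d
def cal(n):
    c=cams.get_calibration(n); return np.array(c['intrinsics']),np.array(c['world_to_cam'])
def ray(n,u,v,z):
    K,T=cal(n); R,t=T[:3,:3],T[:3,3]; o=-R.T@t; d=R.T@np.linalg.solve(K,[u,v,1]); return o+d*(z-o[2])/d[2]
def depthpt(n,u,v,d):
    K,T=cal(n); R,t=T[:3,:3],T[:3,3]; return R.T@(np.linalg.solve(K,[u,v,1])*d-t)
def proj(n,p):
    K,T=cal(n); q=K@(T[:3,:3]@np.array(p)+T[:3,3]); return q[:2]/q[2]
E
python3 - <<'E'
from h import *
save('scene','scene1'); save('top','top1')
o=get_obs(); print(o, env.tip_reach)
for n in('scene','top'):
    K,T=cal(n); print(n,K[0,0],-T[:3,:3].T@T[:3,3],T[2,:3])
E
```

```text
{'clock': 0.1, 'joint_pos': array([-1.40681365e+00,  4.86746179e-02,  9.77091169e-02,  1.62198347e+00,
        3.02790003e-06,  1.44303025e+00]), 'qd': array([ 0.00033159, -0.00258627,  0.00295574,  0.00166812,  0.00187105,
       -0.000888  ]), 'joint_torque': array([ 3.31270472e-03, -3.39850831e+01,  3.20935893e+01,  1.57924800e-02,
       -8.67960739e-05, -1.57777203e-05]), 'tcp_pos': array([ 0.15092086, -0.50227231,  0.2382125 ]), 'tool_rot': array([-0.1020223 , -0.69958362, -0.10354424,  0.69960904]), 'ft_force': array([-0.15510287, -0.66128944, -0.26659911]), 'torque': array([-0.01950954,  0.00222257, -0.00337852]), 'grip_width': 0.08527709444224263} 0.008
scene 388.93724012994727 [ 0.2435498  -0.5235812   0.75026131] [ 0.306621    0.56684809 -0.76463508]
top 418.96833716220283 [ 0.40845449 -0.00746432  0.92931902] [ 0.12313023  0.01674821 -0.99224918]
```

View pics/top1.png

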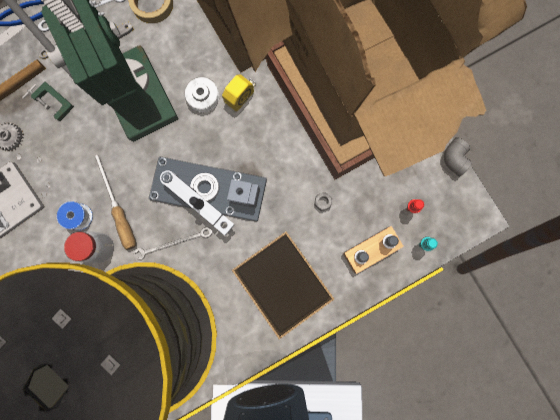

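View pics/scene1.png

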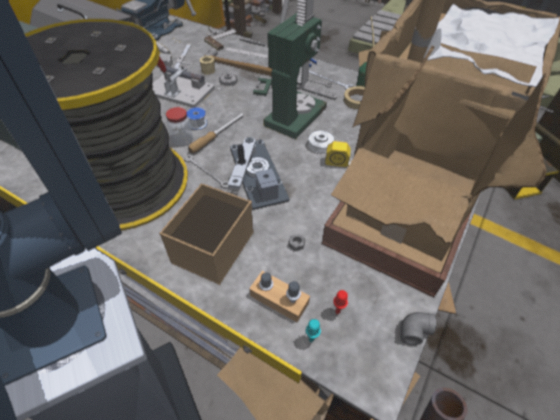

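```bash
python3 - <<'E'
from h import *
d=np.load('pics/top1.npy'); t=cv2.imread('pics/top1.png'); s=cv2.imread('pics/scene1.png')
for n,(u,v) in dict(pinA=(361,257),pinB=(391,242),pivot=(168,178),handle=(197,203),eye=(225,227),fork=(242,190),red=(416,204),bear=(204,185),flap=(375,140),bench=(330,230),binrim=(286,236)).items():
    w=d[v-1:v+2,u-1:u+2]; print(n,np.round(depthpt('top',u,v,np.median(w)),3))
a=cv2.resize(t[215:280,335:450],None,fx=5,fy=5,interpolation=cv2.INTER_CUBIC)
b=cv2.resize(s[260:345,240:360],None,fx=5,fy=5,interpolation=cv2.INTER_CUBIC)
c=cv2.resize(t[145:250,140:275],None,fx=4.2,fy=4.2,interpolation=cv2.INTER_CUBIC)
a=a[:,:575]; 
cv2.imwrite('pics/c1.png',cv2.resize(b,None,fx=1,fy=1)); cv2.imwrite('pics/c2.png',c)
E
```

```text
pinA [ 0.418 -0.151  0.071]
pinB [ 0.448 -0.207  0.093]
pivot [0.581 0.254 0.058]
handle [0.522 0.181 0.097]
eye [0.482 0.138 0.001]
fork [0.559 0.098 0.04 ]
red [ 0.526 -0.262  0.082]
bear [0.575 0.186 0.011]
flap [ 0.606 -0.144  0.263]
bench [ 0.478 -0.095 -0.   ]
binrim [0.458 0.002 0.082]
```

View pics/c1.png

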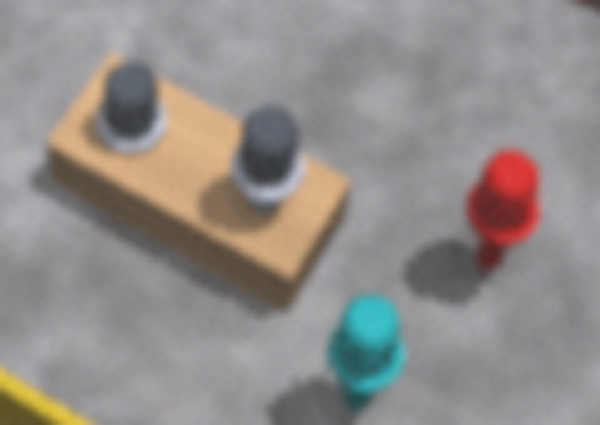

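View pics/c2.png

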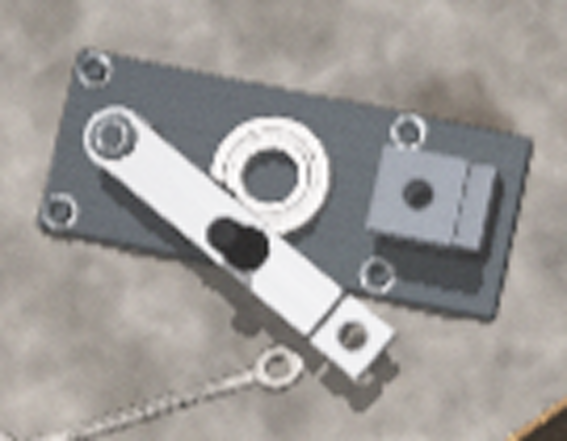

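```bash
cat > loc.py <<'E'
from h import *
im=cv2.imread('pics/top1.png'); d=np.load('pics/top1.npy'); g=cv2.cvtColor(im,cv2.COLOR_BGR2GRAY).astype(float)
def dark(u,v,r,z,th,name):
    p=g[v-r:v+r+1,u-r:u+r+1]; m=(p<th).astype(np.uint8); n,l,st,c=cv2.connectedComponentsWithStats(m)
    i=1+np.argmin([np.hypot(*(c[k]-r))-st[k,4]*.02 for k in range(1,n)]); uv=c[i]+[u-r,v-r]
    P=ray('top',*uv,z); print(name,uv.round(1),st[i,4],P.round(4)); return P
E
python3 - <<'E'
from loc import *
F=dark(240,191,7,.066,70,'fork'); E=dark(224,225,6,.054,110,'eye')
A=ray('top',166.2,177.1,.054)
H=dark(194,201,14,.107,40,'handle all')
print('pivot',A,np.linalg.norm((F-A)[:2]),np.linalg.norm((E-A)[:2]))
a=lambda v:np.arctan2(v[1],v[0])
print('strap angle',a((E-A)[:2])-a((F-A)[:2]), a((F-A)[:2]))
K,T=cal('top')
vv,uu=np.mgrid[:420,:560]; P=np.stack([uu,vv,np.ones_like(uu)],-1).reshape(-1,3)@np.linalg.inv(K).T*d.reshape(-1,1)
W=((P-T[:3,3])@T[:3,:3]).reshape(420,560,3); np.save('pics/W.npy',W)
for n,(u,v,zl,zh) in dict(A=(361,257,.064,.08),B=(391,242,.085,.1),handle=(197,203,.095,.12)).items():
    w=W[v-14:v+15,u-14:u+15].reshape(-1,3); w=w[(w[:,2]>zl)&(w[:,2]<zh)]; print(n,len(w),w.mean(0).round(4),np.ptp(w,0).round(3), np.percentile(w[:,2],90))
for u,v in((205,320),(160,300),(165,350),(140,130),(100,80),(115,205),(30,280)): print(u,v,W[v,u].round(3))
q=get_obs()['tool_rot']; from scipy.spatial.transform import Rotation as R
print(R.from_quat(np.roll(q,-1)).as_matrix().round(3))
cv2.imwrite('pics/c3.png',cv2.resize(im[185:245,175:235],None,fx=9,fy=9,interpolation=cv2.INTER_NEAREST))
E
```

```text
fork [239.7 191.7] 12 [0.5511 0.0995 0.066 ]
eye [224.2 225.9] 8 [0.4801 0.1317 0.054 ]Traceback (most recent call last):
  File "<stdin>", line 4, in <module>
  File "loc.py", line 5, in dark
    i=1+np.argmin([np.hypot(*(c[k]-r))-st[k,4]*.02 for k in range(1,n)]); uv=c[i]+[u-r,v-r]
        ~~~~~~~~~^^^^^^^^^^^^^^^^^^^^^^^^^^^^^^^^^^^^^^^^^^^^^^^^^^^^^^^
    return _wrapfunc(a, 'argmin', axis=axis, out=out, **kwds)
    return _wrapit(obj, method, *args, **kwds)
    result = getattr(arr, method)(*args, **kwds)
ValueError: attempt to get argmin of an empty sequence
```

```bash
python3 - <<'E'
from loc import *
F=dark(240,191,7,.066,70,'fork'); E=dark(224,225,6,.054,110,'eye')
A=ray('top',166.2,177.1,.054)
print('pivot',A,np.linalg.norm((F-A)[:2]),np.linalg.norm((E-A)[:2]))
a=lambda v:np.arctan2(v[1],v[0])
print('strap angle',a((E-A)[:2])-a((F-A)[:2]), a((F-A)[:2]))
K,T=cal('top')
vv,uu=np.mgrid[:420,:560]; P=np.stack([uu,vv,np.ones_like(uu)],-1).reshape(-1,3)@np.linalg.inv(K).T*d.reshape(-1,1)
W=((P-T[:3,3])@T[:3,:3]).reshape(420,560,3); np.save('pics/W.npy',W)
for n,(u,v,zl,zh) in dict(A=(361,257,.064,.08),B=(391,242,.085,.1),handle=(197,203,.095,.12)).items():
    w=W[v-14:v+15,u-14:u+15].reshape(-1,3); w=w[(w[:,2]>zl)&(w[:,2]<zh)]; print(n,len(w),w.mean(0).round(4),np.ptp(w,0).round(3), np.percentile(w[:,2],90))
for u,v in((205,320),(160,300),(165,350),(140,130),(100,80),(115,205),(30,280)): print(u,v,W[v,u].round(3))
q=get_obs()['tool_rot']; from scipy.spatial.transform import Rotation as R
print(R.from_quat(np.roll(q,-1)).as_matrix().round(3)); print(cams.get_calibration('wrist'))
E
```

```text
fork [239.7 191.7] 12 [0.5511 0.0995 0.066 ]
eye [224.2 225.9] 8 [0.4801 0.1317 0.054 ]
pivot [0.58333046 0.25888119 0.054     ] 0.16258511475693013 0.16379193055972205
strap angle -0.48242302122960634 -1.7701941387522346
A 92 [ 0.42   -0.1556  0.0692] [0.02  0.021 0.009] 0.07107044885916093
B 100 [ 0.4519 -0.2103  0.0908] [0.02  0.022 0.011] 0.09365126636948026
handle 70 [0.5267 0.1868 0.1067] [0.017 0.016 0.016] 0.10994180400262721
205 320 [0.28  0.175 0.007]
160 300 [0.337 0.224 0.172]
165 350 [0.29  0.157 0.359]
140 130 [0.694 0.329 0.032]
100 80 [0.701 0.308 0.276]
115 205 [0.527 0.38  0.019]
30 280 [0.379 0.344 0.36 ]
[[-0.     0.288 -0.958]
 [ 0.002 -0.958 -0.288]
 [-1.    -0.002 -0.   ]]
{'intrinsics': array([[305.31922016,   0.        , 283.33445858],
       [  0.        , 305.31922016, 211.51888021],
       [  0.        ,   0.        ,   1.        ]]), 'T_tool_cam': array([[-1.73870237e-04, -2.77066356e-01,  9.60850771e-01,
        -1.33664691e-01],
       [ 9.99999770e-01, -6.78114016e-04, -1.45833073e-05,
        -1.84578842e-04],
       [ 6.55606919e-04,  9.60850547e-01,  2.77066410e-01,
        -6.96015682e-02],
       [ 0.00000000e+00,  0.00000000e+00,  0.00000000e+00,
         1.00000000e+00]])}
```

```bash
python3 - <<'E'
import numpy as np
W=np.load('pics/W.npy'); w=W[230:,:230].reshape(-1,3); w=w[(w[:,2]>.1)&(w[:,2]<.6)]
az=np.radians(19.5); s=-w[:,0]*np.sin(az)+w[:,1]*np.cos(az); r=w[:,0]*np.cos(az)+w[:,1]*np.sin(az)
for a,b in((.1,.2),(.2,.3),(.3,.34),(.34,.5)):
    m=(w[:,2]>a)&(w[:,2]<b)
    if m.sum(): i=np.argsort(s[m])[:200:50]; print(a,b,w[m].max(0),[(s[m][k].round(3),r[m][k].round(3),w[m][k].round(3)) for k in i])
E
```

```text
0.1 0.2 [0.43536408 0.42246712 0.19897134] [(np.float64(0.074), np.float64(0.331), array([0.287, 0.181, 0.137])), (np.float64(0.077), np.float64(0.312), array([0.268, 0.177, 0.142])), (np.float64(0.079), np.float64(0.312), array([0.268, 0.179, 0.142])), (np.float64(0.08), np.float64(0.309), array([0.264, 0.179, 0.14 ]))]
0.2 0.3 [0.37682282 0.285549   0.29986332] [(np.float64(0.012), np.float64(0.201), array([0.185, 0.078, 0.297])), (np.float64(0.021), np.float64(0.203), array([0.184, 0.087, 0.248])), (np.float64(0.076), np.float64(0.325), array([0.281, 0.18 , 0.214])), (np.float64(0.077), np.float64(0.306), array([0.262, 0.175, 0.217]))]
0.3 0.34 [0.18659012 0.08590567 0.30829242] [(np.float64(0.01), np.float64(0.202), array([0.187, 0.077, 0.308]))]
0.34 0.5 [0.40377639 0.38632534 0.36996083] [(np.float64(0.05), np.float64(0.334), array([0.299, 0.158, 0.352])), (np.float64(0.051), np.float64(0.324), array([0.288, 0.156, 0.352])), (np.float64(0.052), np.float64(0.321), array([0.286, 0.156, 0.357])), (np.float64(0.053), np.float64(0.319), array([0.283, 0.156, 0.362]))]
```

Call:
{"name": "apply_moves", "arguments": {"increments": [{"x": 0.16, "y": 0.1, "yaw": 0.019}, {"x": 0.32, "y": 0.2, "yaw": 0.038}, {"x": 0.48, "y": 0.3, "yaw": 0.057}, {"x": 0.64, "y": 0.4, "yaw": 0.076}, {"x": 0.8, "y": 0.5, "yaw": 0.095}]}}

```text
validation failed for argument at $.in...
```

Call:
{"name": "apply_moves", "arguments": {"increments": [{"x": 0.14, "y": 0.14, "yaw": 0.019}, {"x": 0.28, "y": 0.28, "yaw": 0.038}, {"x": 0.42, "y": 0.42, "yaw": 0.057}, {"x": 0.56, "y": 0.56, "yaw": 0.076}, {"x": 0.63, "y": 0.7, "yaw": 0.095}]}}

```text
validation failed for argument at $.in...
```

Call:
{"name": "apply_moves", "arguments": {"increments": [{"yaw": 0.019, "y": 0.1}, {"yaw": 0.038, "y": 0.1}, {"yaw": 0.057, "y": 0.1}, {"yaw": 0.076, "y": 0.1}, {"yaw": 0.09, "y": 0.1}]}}

```text
validation failed for argument at $.in...
```

Call:
{"name": "apply_moves", "arguments": {"increments": [{"x": 0.16, "y": 0.1, "z": 0, "yaw": 0.019}, {"x": 0.32, "y": 0.2, "z": 0, "yaw": 0.038}, {"x": 0.48, "y": 0.3, "z": 0, "yaw": 0.057}, {"x": 0.64, "y": 0.4, "z": 0, "yaw": 0.076}, {"x": 0.8, "y": 0.5, "z": 0, "yaw": 0.095}]}}

```text
clock: 0.52
tcp_pos: [0.312, -0.4015, 0.2387]
tool_rot: [-0.305, -0.638, -0.306, 0.638]
ft_force: [1.0, -1.3, 0.3]
grip_width: 0.0851
```

Call:
{"name": "apply_moves", "arguments": {"increments": [{"x": 0.14, "y": 0.14, "z": 0, "yaw": 0.019}, {"x": 0.28, "y": 0.28, "z": 0, "yaw": 0.038}, {"x": 0.42, "y": 0.42, "z": 0, "yaw": 0.057}, {"x": 0.56, "y": 0.56, "z": 0, "yaw": 0.076}, {"x": 0.63, "y": 0.7, "z": 0, "yaw": 0.095}]}}

```text
clock: 0.93
tcp_pos: [0.4392, -0.2609, 0.2383]
tool_rot: [0.48, 0.519, 0.48, -0.519]
ft_force: [-0.1, 0.3, 0.9]
grip_width: 0.0851
```

Call:
{"name": "apply_moves", "arguments": {"increments": [{"x": 0, "y": 0.05, "z": 0, "yaw": 0.019}, {"x": 0, "y": 0.1, "z": 0, "yaw": 0.038}, {"x": 0, "y": 0.1, "z": 0, "yaw": 0.057}, {"x": 0, "y": 0.1, "z": 0, "yaw": 0.076}, {"x": 0, "y": 0.1, "z": 0, "yaw": 0.09}]}}

```text
clock: 1.35
tcp_pos: [0.4369, -0.2422, 0.2387]
tool_rot: [0.605, 0.365, 0.606, -0.365]
ft_force: [0.9, -0.5, -0.0]
grip_width: 0.0855
```

```bash
cat >> h.py <<'E'
from scipy.spatial.transform import Rotation as R
def wpose():
    o=get_obs(); M=np.eye(4); M[:3,:3]=R.from_quat(np.roll(o['tool_rot'],-1)).as_matrix(); M[:3,3]=o['tcp_pos']; return M
def wray(M,u,v,z):
    c=cams.get_calibration('wrist'); T=M@np.array(c['T_tool_cam']); d=T[:3,:3]@np.linalg.solve(np.array(c['intrinsics']),[u,v,1]); o=T[:3,3]; return o+d*(z-o[2])/d[2]
def wproj(M,p):
    c=cams.get_calibration('wrist'); T=np.linalg.inv(M@np.array(c['T_tool_cam'])); q=np.array(c['intrinsics'])@(T[:3,:3]@np.array(p)+T[:3,3]); return q[:2]/q[2]
def wcloud(M,d):
    c=cams.get_calibration('wrist'); T=M@np.array(c['T_tool_cam']); vv,uu=np.mgrid[:420,:560]
    P=np.stack([uu,vv,np.ones_like(uu)],-1)@np.linalg.inv(c['intrinsics']).T*d[...,None]; return P@T[:3,:3].T+T[:3,3]
E
python3 - <<'E'
from h import *
M=wpose(); np.save('pics/M1.npy',M); im,d=save('wrist','w1'); W=wcloud(M,d)
print(M.round(3)); y=M[:2,1]; print('jaw',np.degrees(np.arctan2(y[1],y[0])))
print(wproj(M,[.452,-.21,.092]),wproj(M,[.42,-.1556,.07]))
E
```

```text
[[-0.001  0.884  0.468  0.437]
 [ 0.001  0.468 -0.884 -0.242]
 [-1.    -0.001 -0.001  0.239]
 [ 0.     0.     0.     1.   ]]
jaw 27.88134703683676
[314.84311478 178.90146127] [311.38277386 108.35875408]
```

View pics/w1.png

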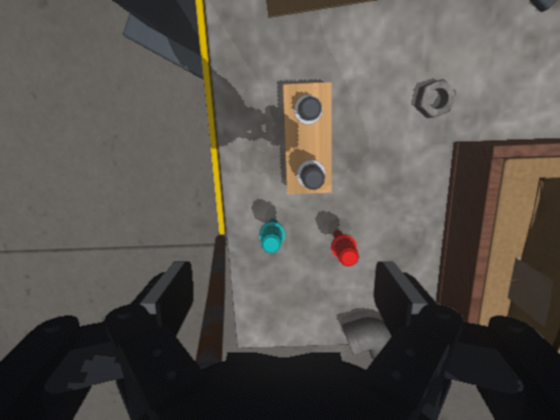

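```bash
python3 - <<'E'
from h import *
M=np.load('pics/M1.npy'); im=cv2.imread('pics/w1.png'); d=np.load('pics/w1.npy'); W=wcloud(M,d)
for n,(u,v,zl,z) in dict(B=(312,176,.084,.092),A=(310,107,.063,.07)).items():
    w=W[v-18:v+19,u-18:u+19].reshape(-1,3); w=w[w[:,2]>zl]; print(n,len(w),w.mean(0).round(4),np.ptp(w,0).round(3),np.median(w[:,2]))
    g=im[v-18:v+19,u-18:u+19].max(2); m=((g<100)).astype(np.uint8); 
    k,l,st,c=cv2.connectedComponentsWithStats(m); i=l[18,18]; uv=c[i]+[u-18,v-18]; print(uv,st[i],wray(M,*uv,z))
hsv=cv2.cvtColor(im,cv2.COLOR_BGR2HSV); m=((hsv[...,0]<22)&(hsv[...,1]>90)&(hsv[...,2]>140)).astype(np.uint8)
m[:, :270]=0; m[:75]=0;m[210:]=0;m[:,340:]=0
r=cv2.minAreaRect(np.argwhere(m)[:,::-1].astype(np.float32)); b=cv2.boxPoints(r); print(r); print([wray(M,*p,.034).round(4) for p in b])
E
```

```text
B 425 [ 0.4499 -0.2099  0.0935] [0.058 0.041 0.288] 0.09047260935984835
[311.72354212 175.98704104] [  6   6  24  25 463] [ 0.44811158 -0.20897871  0.092     ]
A 429 [ 0.4186 -0.1559  0.0718] [0.026 0.036 0.309] 0.06843190346112127
[308.96962617 107.9182243 ] [  6   7  23  24 428] [ 0.41780444 -0.15631589  0.07      ]
((308.2563781738281, 137.69146728515625), (109.67243194580078, 47.77347183227539), 88.09085083007812)
[array([ 0.3839, -0.1455,  0.034 ]), array([ 0.4266, -0.1212,  0.034 ]), array([ 0.4883, -0.2188,  0.034 ]), array([ 0.4414, -0.2457,  0.034 ])]
```

Call:
{"name": "apply_moves", "arguments": {"increments": [{"x": 0, "y": 0.2, "z": 0.02, "yaw": -0.015}, {"x": 0, "y": 0.4, "z": 0.02, "yaw": -0.03}, {"x": 0, "y": 0.6, "z": 0.02, "yaw": -0.045}, {"x": 0.0, "y": 0.8, "z": 0.02, "yaw": -0.06}, {"x": 0.05, "y": 1.0, "z": 0.02, "yaw": -0.075}]}}

```text
clock: 1.82
tcp_pos: [0.4454, -0.0421, 0.2433]
tool_rot: [0.501, 0.499, 0.501, -0.499]
ft_force: [1.9, -0.7, 0.4]
grip_width: 0.0852
```

Call:
{"name": "apply_moves", "arguments": {"increments": [{"x": 0.05, "y": 0.18, "z": 0, "yaw": -0.015}, {"x": 0.1, "y": 0.35, "z": 0, "yaw": -0.03}, {"x": 0.15, "y": 0.5, "z": 0, "yaw": -0.045}, {"x": 0.2, "y": 0.65, "z": 0, "yaw": -0.06}, {"x": 0.2, "y": 0.75, "z": 0, "yaw": -0.073}]}}

```text
clock: 2.23
tcp_pos: [0.4876, 0.109, 0.2424]
tool_rot: [0.375, 0.599, 0.376, -0.599]
ft_force: [-0.3, -0.7, -1.2]
grip_width: 0.0852
```

```bash
python3 - <<'E'
from h import *
M=wpose(); np.save('pics/M2.npy',M); im,d=save('wrist','w2'); s,sd=save('scene','s2')
print(M.round(3)); W=wcloud(M,d)
for p in([.551,.0995,.066],[.48,.1317,.054],[.583,.259,.058],[.5267,.187,.109]): print(wproj(M,p))
a=cv2.imread('pics/w2.png'); b=cv2.imread('pics/s2.png')
cv2.imwrite('pics/v2.png',np.hstack([cv2.resize(a,(480,360)),cv2.resize(b,(320,240))[:, :].copy() if 0 else cv2.copyMakeBorder(cv2.resize(b,(320,240)),0,120,0,0,cv2.BORDER_CONSTANT)]))
E
```

```text
[[-0.     0.9   -0.437  0.488]
 [ 0.001 -0.437 -0.9    0.109]
 [-1.    -0.001 -0.001  0.242]
 [ 0.     0.     0.     1.   ]]
[343.96316232 175.25514007]
[268.29207414 175.37403765]
[306.51815958   0.84679239]
[285.49945906 101.71073488]
```

View pics/v2.png

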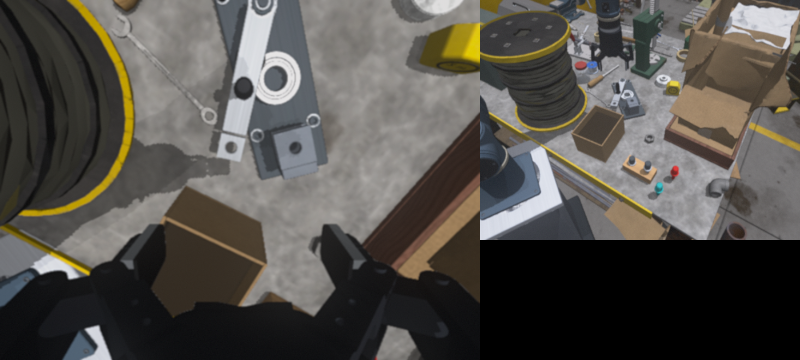

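```bash
cat > hole.py <<'E'
from h import *
def hole(im,u,v,r,frac=.6):
    g=cv2.cvtColor(im,cv2.COLOR_BGR2GRAY).astype(float); p=g[v-r:v+r+1,u-r:u+r+1]; th=p.min()+frac*(np.median(p)-p.min())
    k,l,st,c=cv2.connectedComponentsWithStats((p<th).astype(np.uint8)); i=1+np.argmin([np.hypot(*(x-r)) for x in c[1:]]); return c[i]+[u-r,v-r],st[i]
E
python3 - <<'E'
from hole import *
M=np.load('pics/M2.npy'); im=cv2.imread('pics/w2.png'); d=np.load('pics/w2.npy'); W=wcloud(M,d)
f,s=hole(im,344,172,11); F=wray(M,*f,.066); print('fork',f,s,F)
e,s=hole(im,269,172,11); E=wray(M,*e,.054); print('eye',e,s,E)
w=W[85:120,268:302].reshape(-1,3); w=w[(w[:,2]>.1)&(w[:,2]<.12)]; print('handle',len(w),w.mean(0),np.ptp(w,0))
p=W[160:185,335:352,2]; print(np.median(p))
P=np.array([.583,.2585]); print(np.linalg.norm(F[:2]-P),np.linalg.norm(E[:2]-P))
# pivot by circles intersect: |P-F|=|P-E|=.16
m=(F+E)[:2]/2; dd=(E-F)[:2]; h=np.sqrt(.16**2-dd@dd/4); n=np.array([dd[1],-dd[0]])/np.linalg.norm(dd); 
for sg in(1,-1):
    Q=m+sg*h*n; print('pivot',Q,'theta',2*np.arcsin(np.linalg.norm(dd)/.32),'h0',Q+.09/.16*(F[:2]-Q),'hnow',Q+.09/.16*(E[:2]-Q))
E
```

```text
fork [344.26785714 172.1547619 ] [  4   4  15  15 168] [0.55251254 0.10229887 0.066     ]
eye [269.12418301 171.66666667] [  5   4  14  14 153] [0.48256678 0.13484135 0.054     ]
handle 365 [0.52616731 0.18873278 0.10700746] [0.01721373 0.01725954 0.00922079]
0.06439612132842176
0.1591486003849289 0.15930566690075484
pivot [0.58304219 0.25935918] theta 0.48695614334923615 h0 [0.56586926 0.17101276] hnow [0.52652477 0.1893179 ]
pivot [ 0.45203713 -0.02221896] theta 0.48695614334923615 h0 [0.50855455 0.04782232] hnow [0.46921006 0.06612746]
```

Call:
{"name": "apply_moves", "arguments": {"increments": [{"x": 0.08, "y": 0.16, "z": 0, "yaw": 0}, {"x": 0.16, "y": 0.32, "z": 0, "yaw": 0}, {"x": 0.194, "y": 0.4, "z": 0, "yaw": 0}, {"x": 0.194, "y": 0.4, "z": -0.1, "yaw": 0}, {"x": 0.194, "y": 0.4, "z": -0.25, "yaw": 0}]}}

```text
clock: 2.75
tcp_pos: [0.5283, 0.1869, 0.1961]
tool_rot: [0.378, 0.601, 0.376, -0.596]
ft_force: [1.2, -0.3, 0.4]
grip_width: 0.0855
```

```bash
python3 - <<'E'
from h import *
o=get_obs(); print(o['tcp_pos'],o['joint_torque'].round(1),o['joint_pos'].round(2))
E
```

```text
[0.52831906 0.18694524 0.19607615] [  0.7 -36.7  33.5   1.1   0.1   0. ] [ 0.22  0.13  0.1   1.53 -0.    2.24]
```

Call:
{"name": "apply_moves", "arguments": {"increments": [{"x": -0.008, "y": 0.01, "z": -0.15, "yaw": 0}, {"x": -0.008, "y": 0.01, "z": -0.3, "yaw": 0}, {"x": -0.008, "y": 0.01, "z": -0.42, "yaw": 0}, {"x": -0.008, "y": 0.01, "z": -0.52, "yaw": 0}, {"x": -0.008, "y": 0.01, "z": -0.57, "yaw": 0}]}}

```text
clock: 3.17
tcp_pos: [0.5215, 0.1866, 0.0753]
tool_rot: [-0.376, -0.596, -0.377, 0.601]
ft_force: [-0.6, 0.8, 0.1]
grip_width: 0.0854
```

Call:
{"name": "apply_moves", "arguments": {"increments": [{"x": 0, "y": 0, "z": 0, "yaw": 0}, {"x": 0, "y": 0, "z": 0, "yaw": 0}, {"x": 0, "y": 0, "z": 0, "yaw": 0}, {"x": 0, "y": 0, "z": 0, "yaw": 0}, {"x": 0, "y": 0, "z": 0, "yaw": 0}], "jaw": 1, "squeeze": 30}}

```text
clock: 3.58
tcp_pos: [0.5255, 0.1885, 0.0813]
tool_rot: [0.377, 0.6, 0.376, -0.597]
ft_force: [0.1, 0.7, -0.5]
grip_width: 0.0254
```

Call:
{"name": "apply_moves", "arguments": {"increments": [{"x": 0, "y": 0, "z": 0, "yaw": 0}, {"x": 0, "y": 0, "z": 0, "yaw": 0}, {"x": 0, "y": 0, "z": 0, "yaw": 0}, {"x": 0, "y": 0, "z": 0, "yaw": 0}, {"x": 0, "y": 0, "z": 0, "yaw": 0}]}}

```text
clock: 4.0
tcp_pos: [0.5253, 0.1885, 0.0811]
tool_rot: [0.377, 0.6, 0.376, -0.597]
ft_force: [-0.3, -0.3, 6.0]
grip_width: 0.0168
```

Call:
{"name": "apply_moves", "arguments": {"increments": [{"x": 0.022, "y": -0.016, "z": 0, "yaw": 0.01}, {"x": 0.045, "y": -0.031, "z": 0, "yaw": 0.019}, {"x": 0.07, "y": -0.045, "z": 0, "yaw": 0.029}, {"x": 0.094, "y": -0.057, "z": 0, "yaw": 0.039}, {"x": 0.119, "y": -0.068, "z": 0, "yaw": 0.048}]}}

```text
clock: 4.42
tcp_pos: [0.549, 0.1744, 0.0811]
tool_rot: [0.464, 0.535, 0.462, -0.534]
ft_force: [-0.0, -0.3, 6.0]
grip_width: 0.017
```

Call:
{"name": "apply_moves", "arguments": {"increments": [{"x": 0.026, "y": -0.01, "z": 0, "yaw": 0.01}, {"x": 0.053, "y": -0.016, "z": 0, "yaw": 0.02}, {"x": 0.083, "y": -0.021, "z": 0, "yaw": 0.029}, {"x": 0.083, "y": -0.021, "z": 0, "yaw": 0.029}, {"x": 0.083, "y": -0.021, "z": 0, "yaw": 0.029}]}}

```text
clock: 4.83
tcp_pos: [0.5655, 0.1694, 0.0812]
tool_rot: [0.51, 0.491, 0.508, -0.491]
ft_force: [-0.6, -3.0, 6.5]
grip_width: 0.0173
```

```bash
python3 - <<'E'
from h import *
M=wpose(); np.save('pics/M3.npy',M); im,d=save('wrist','w3'); s,sd=save('top','t3')
print(M[:3,3],get_obs()['ft_force'])
a=cv2.imread('pics/w3.png'); b=cv2.imread('pics/t3.png')
cv2.imwrite('pics/v3.png',np.hstack([a[:, :420],cv2.resize(b[145:250,150:270],(368,420))[:, :]]))
E
```

```text
[0.5654999  0.16942985 0.08118367] [-0.53188622 -3.14415001  6.39582477]
```

View pics/v3.png

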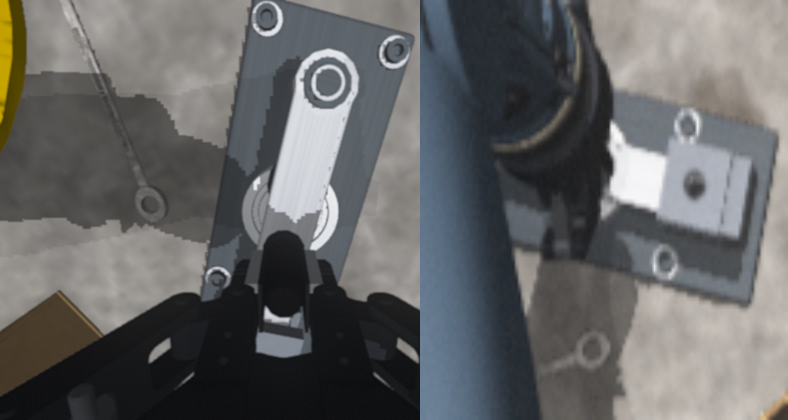

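Call:
{"name": "apply_moves", "arguments": {"increments": [{"x": 0, "y": 0, "z": 0, "yaw": 0}, {"x": 0, "y": 0, "z": 0, "yaw": 0}, {"x": 0, "y": 0, "z": 0, "yaw": 0}, {"x": 0, "y": 0, "z": 0, "yaw": 0}, {"x": 0, "y": 0, "z": 0, "yaw": 0}], "jaw": 0}}

```text
clock: 5.35
tcp_pos: [0.5639, 0.1706, 0.0786]
tool_rot: [0.509, 0.49, 0.509, -0.491]
ft_force: [-0.3, 0.5, -0.1]
grip_width: 0.0762
```

Call:
{"name": "apply_moves", "arguments": {"increments": [{"x": 0, "y": 0, "z": 0.1, "yaw": 0}, {"x": 0, "y": 0, "z": 0.3, "yaw": 0}, {"x": 0, "y": 0, "z": 0.5, "yaw": 0}, {"x": -0.02, "y": -0.15, "z": 0.6, "yaw": 0}, {"x": -0.03, "y": -0.35, "z": 0.65, "yaw": 0}]}}

```text
clock: 5.77
tcp_pos: [0.5602, 0.1026, 0.2143]
tool_rot: [0.512, 0.492, 0.509, -0.487]
ft_force: [1.2, -1.7, 0.4]
grip_width: 0.0857
```

Call:
{"name": "apply_moves", "arguments": {"increments": [{"x": -0.04, "y": -0.2, "z": 0, "yaw": 0}, {"x": -0.04, "y": -0.33, "z": 0, "yaw": 0}, {"x": -0.04, "y": -0.33, "z": 0, "yaw": 0}, {"x": -0.04, "y": -0.33, "z": 0, "yaw": 0}, {"x": -0.04, "y": -0.33, "z": 0, "yaw": 0}]}}

```text
clock: 6.18
tcp_pos: [0.5503, 0.0348, 0.209]
tool_rot: [0.509, 0.491, 0.509, -0.491]
ft_force: [0.1, 0.1, -0.4]
grip_width: 0.0854
```

```bash
python3 - <<'E'
from hole import *
M=wpose(); np.save('pics/M4.npy',M); im,d=save('wrist','w4'); print(M[:3,3].round(4)); a=cv2.imread('pics/w4.png')
F=[.5525,.1023,.066]; u,v=wproj(M,F).round().astype(int); print(u,v)
f,s=hole(a,u,v,12); print(f,s,wray(M,*f,.066))
c=a[max(v-110,0):v+40,max(u-70,0):u+100]; print(max(v-110,0),max(u-70,0)); cv2.imwrite('pics/v4.png',cv2.resize(c,None,fx=4,fy=4,interpolation=cv2.INTER_CUBIC))
W=wcloud(M,d); w=W.reshape(-1,3); w=w[(w[:,2]>.1)&(w[:,2]<.115)&(abs(w[:,0]-.566)<.03)&(abs(w[:,1]-.171)<.03)]; print('handle',len(w),w.mean(0))
E
```

```text
[0.5503 0.0348 0.209 ]
290 127
[289.01941748 127.31067961] [  4   4  16  18 206] [0.55201138 0.10212866 0.066     ]
17 220
handle 591 [0.56426504 0.1696394  0.10680474]
```

View pics/v4.png

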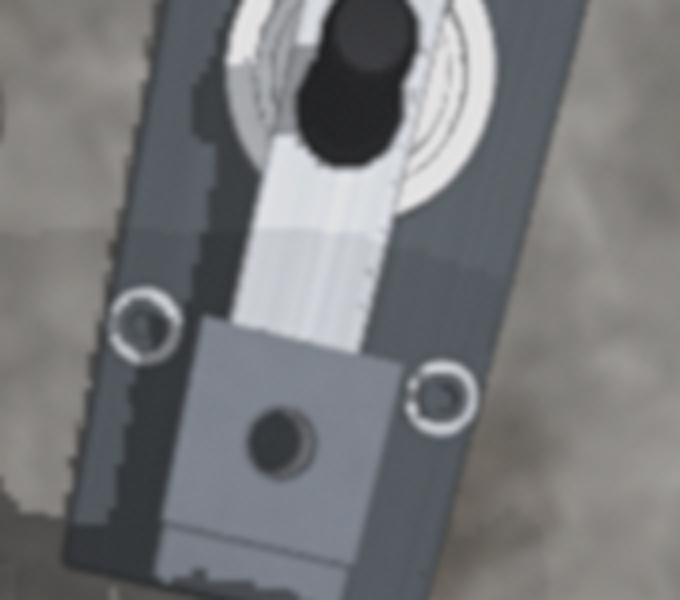

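Call:
{"name": "apply_moves", "arguments": {"increments": [{"x": -0.12, "y": -0.15, "z": 0, "yaw": 0.015}, {"x": -0.25, "y": -0.3, "z": 0, "yaw": 0.03}, {"x": -0.35, "y": -0.45, "z": 0, "yaw": 0.045}, {"x": -0.45, "y": -0.62, "z": 0, "yaw": 0.06}, {"x": -0.5, "y": -0.8, "z": 0, "yaw": 0.072}]}}

```text
clock: 6.65
tcp_pos: [0.4489, -0.1246, 0.2094]
tool_rot: [0.607, 0.362, 0.608, -0.362]
ft_force: [0.6, -0.6, -0.4]
grip_width: 0.0851
```

Call:
{"name": "apply_moves", "arguments": {"increments": [{"x": 0, "y": -0.17, "z": 0, "yaw": 0}, {"x": 0, "y": -0.3, "z": 0, "yaw": 0}, {"x": 0, "y": -0.42, "z": 0, "yaw": 0}, {"x": 0, "y": -0.42, "z": -0.1, "yaw": 0}, {"x": 0, "y": -0.42, "z": -0.2, "yaw": 0}]}}

```text
clock: 7.07
tcp_pos: [0.452, -0.2105, 0.1701]
tool_rot: [0.607, 0.364, 0.605, -0.364]
ft_force: [-0.1, 0.4, -0.1]
grip_width: 0.0856
```

Call:
{"name": "apply_moves", "arguments": {"increments": [{"x": 0, "y": 0, "z": 0, "yaw": 0}, {"x": 0, "y": 0, "z": 0, "yaw": 0}]}}

```text
clock: 7.23
tcp_pos: [0.4499, -0.208, 0.1679]
tool_rot: [0.605, 0.364, 0.608, -0.364]
ft_force: [0.8, -0.6, 0.4]
grip_width: 0.0853
```

```bash
python3 - <<'E'
from h import *
M=wpose(); np.save('pics/M5.npy',M); im,d=save('wrist','w5'); print(M[:3,3].round(4),np.degrees(np.arctan2(M[1,1],M[0,1])))
u,v=wproj(M,[.450,-.2098,.092]).round().astype(int); print(u,v)
W=wcloud(M,d); w=W.reshape(-1,3); w=w[(w[:,2]>.086)&(w[:,2]<.1)&(np.hypot(w[:,0]-.45,w[:,1]+.2098)<.022)]; print(len(w),w.mean(0),w.min(0),w.max(0))
E
```

```text
[ 0.4499 -0.208   0.1679] 28.09931296847055
283 228
641 [ 0.45058176 -0.20963743  0.09022768] [ 0.44022824 -0.22181895  0.08604038] [ 0.46175273 -0.19961747  0.09284487]
```

Call:
{"name": "apply_moves", "arguments": {"increments": [{"x": 0.004, "y": -0.011, "z": -0.12, "yaw": 0}, {"x": 0.004, "y": -0.011, "z": -0.24, "yaw": 0}, {"x": 0.004, "y": -0.011, "z": -0.36, "yaw": 0}, {"x": 0.004, "y": -0.011, "z": -0.44, "yaw": 0}, {"x": 0.004, "y": -0.011, "z": -0.465, "yaw": 0}]}}

```text
clock: 7.7
tcp_pos: [0.4506, -0.2103, 0.0748]
tool_rot: [0.605, 0.364, 0.607, -0.364]
ft_force: [-1.3, 0.3, -0.3]
grip_width: 0.0852
```

Call:
{"name": "apply_moves", "arguments": {"increments": [{"x": 0, "y": 0, "z": 0, "yaw": 0}, {"x": 0, "y": 0, "z": 0, "yaw": 0}, {"x": 0, "y": 0, "z": 0, "yaw": 0}, {"x": 0, "y": 0, "z": 0, "yaw": 0}, {"x": 0, "y": 0, "z": 0, "yaw": 0}], "jaw": 1, "squeeze": 60}}

```text
clock: 8.12
tcp_pos: [0.4522, -0.2123, 0.0779]
tool_rot: [0.607, 0.364, 0.605, -0.364]
ft_force: [0.2, -0.1, 0.3]
grip_width: 0.0256
```

Call:
{"name": "apply_moves", "arguments": {"increments": [{"x": 0, "y": 0, "z": 0, "yaw": 0}, {"x": 0, "y": 0, "z": 0, "yaw": 0}, {"x": 0, "y": 0, "z": 0, "yaw": 0}, {"x": 0, "y": 0, "z": 0, "yaw": 0}, {"x": 0, "y": 0, "z": 0, "yaw": 0}]}}

```text
clock: 8.53
tcp_pos: [0.4522, -0.2123, 0.0778]
tool_rot: [0.607, 0.364, 0.605, -0.364]
ft_force: [0.2, 0.3, 5.4]
grip_width: 0.02
```

Call:
{"name": "apply_moves", "arguments": {"increments": [{"x": 0, "y": 0, "z": 0.08, "yaw": 0}, {"x": 0, "y": 0, "z": 0.25, "yaw": 0}, {"x": 0, "y": 0, "z": 0.42, "yaw": 0}, {"x": 0, "y": 0, "z": 0.6, "yaw": 0}, {"x": 0, "y": 0.0, "z": 0.75, "yaw": 0}]}}

```text
clock: 8.95
tcp_pos: [0.4509, -0.2116, 0.2279]
tool_rot: [0.606, 0.364, 0.606, -0.364]
ft_force: [1.0, -0.8, -0.5]
grip_width: 0.0193
```

Call:
{"name": "apply_moves", "arguments": {"increments": [{"x": 0, "y": 0.15, "z": 0, "yaw": -0.012}, {"x": 0, "y": 0.3, "z": 0, "yaw": -0.025}, {"x": 0, "y": 0.48, "z": 0, "yaw": -0.038}, {"x": 0, "y": 0.66, "z": 0, "yaw": -0.05}, {"x": 0.05, "y": 0.84, "z": 0, "yaw": -0.06}]}}

```text
clock: 9.37
tcp_pos: [0.4596, -0.0424, 0.2259]
tool_rot: [0.525, 0.472, 0.526, -0.473]
ft_force: [0.7, -0.4, -1.1]
grip_width: 0.0195
```

Call:
{"name": "apply_moves", "arguments": {"increments": [{"x": 0.1, "y": 0.15, "z": 0, "yaw": -0.012}, {"x": 0.2, "y": 0.3, "z": 0, "yaw": -0.025}, {"x": 0.3, "y": 0.43, "z": 0, "yaw": -0.038}, {"x": 0.35, "y": 0.52, "z": 0, "yaw": -0.049}, {"x": 0.37, "y": 0.57, "z": 0, "yaw": -0.049}]}}

```text
clock: 9.78
tcp_pos: [0.5358, 0.0726, 0.2248]
tool_rot: [-0.448, -0.546, -0.45, 0.547]
ft_force: [0.2, 0.4, -0.6]
grip_width: 0.0192
```

Call:
{"name": "apply_moves", "arguments": {"increments": [{"x": 0, "y": 0, "z": 0, "yaw": 0}, {"x": 0, "y": 0, "z": 0, "yaw": 0}, {"x": 0, "y": 0, "z": 0, "yaw": 0}]}}

```text
clock: 10.03
tcp_pos: [0.5346, 0.0692, 0.2261]
tool_rot: [-0.449, -0.546, -0.449, 0.547]
ft_force: [-0.5, 0.1, -1.2]
grip_width: 0.0195
```

```bash
python3 - <<'E'
from h import *
M=wpose(); np.save('pics/M6.npy',M); im,d=save('wrist','w6'); save('top','t6'); o=get_obs(); print(M.round(4),o['grip_width'],o['ft_force'])
for _ in range(1): print(proj('top',M[:3,3]),wproj(M,M[:3,3]+[0,0,-.068]), wproj(M,[.5522,.1022,.066]))
a=cv2.imread('pics/w6.png')
cv2.imwrite('pics/v6.png',cv2.resize(a[100:400,180:400],None,fx=2,fy=2))
E
```

```text
[[-1.100e-03  9.808e-01 -1.950e-01  5.346e-01]
 [-8.000e-04 -1.950e-01 -9.808e-01  6.920e-02]
 [-1.000e+00 -9.000e-04  1.000e-03  2.261e-01]
 [ 0.000e+00  0.000e+00  0.000e+00  1.000e+00]] 0.01945091639169965 [-0.18830555  0.55987841 -1.44610694]
[245.92748808 185.99460122] [284.46735211 227.87685848] [295.65560812 160.69100996]
```

View pics/v6.png

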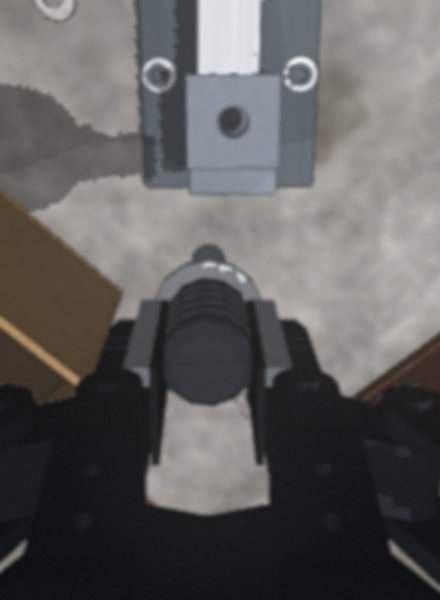

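Call:
{"name": "apply_moves", "arguments": {"increments": [{"x": 0.04, "y": 0.08, "z": 0, "yaw": 0}, {"x": 0.088, "y": 0.165, "z": 0, "yaw": 0}, {"x": 0.088, "y": 0.165, "z": -0.15, "yaw": 0}, {"x": 0.088, "y": 0.165, "z": -0.3, "yaw": 0}, {"x": 0.088, "y": 0.165, "z": -0.39, "yaw": 0}]}}

```text
clock: 10.55
tcp_pos: [0.5517, 0.1023, 0.1458]
tool_rot: [-0.448, -0.546, -0.449, 0.548]
ft_force: [0.1, 0.9, -1.6]
grip_width: 0.0193
```

Call:
{"name": "apply_moves", "arguments": {"increments": [{"x": 0, "y": 0, "z": 0, "yaw": 0}, {"x": 0, "y": 0, "z": 0, "yaw": 0}, {"x": 0, "y": 0, "z": 0, "yaw": 0}, {"x": 0, "y": 0, "z": 0, "yaw": 0}]}}

```text
clock: 10.88
tcp_pos: [0.5542, 0.1029, 0.1509]
tool_rot: [0.449, 0.548, 0.448, -0.545]
ft_force: [0.3, 0.2, -1.0]
grip_width: 0.0197
```

```bash
python3 - <<'E'
from h import *
M=wpose(); np.save('pics/M7.npy',M); im,d=save('wrist','w7'); o=get_obs(); print(M[:3,3].round(4),o['ft_force'])
print(wproj(M,M[:3,3]+[0,0,-.068]), wproj(M,[.5522,.1022,.066]))
a=cv2.imread('pics/w7.png'); t,_=save('top','t7'); t=t[:,:,::-1]
cv2.imwrite('pics/v7.png',np.hstack([cv2.resize(a[130:280,220:350],(520,600)),cv2.resize(t[150:230,200:260],(280,373))[:,:] if 0 else cv2.copyMakeBorder(cv2.resize(t[160:240,205:265],(270,360)),0,240,0,0,cv2.BORDER_CONSTANT)]))
E
```

```text
[0.5542 0.1029 0.1509] [ 0.72840914  0.98823843 -1.43270811]
[283.97616948 228.06329003] [281.37262973 222.04229876]
```

View pics/v7.png

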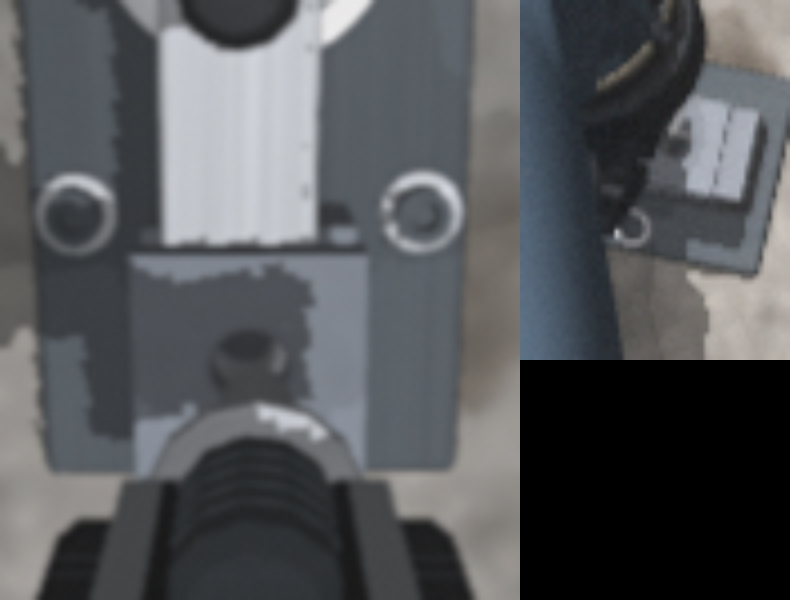

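```bash
python3 - <<'E'
from h import *
P=[]
for i in range(6):
    o=get_obs(); P.append(o['tcp_pos']); cams.read_camera('top')
P=np.array(P); print(P.round(4)); print(P.mean(0))
E
```

```text
[[0.5542 0.1031 0.1507]
 [0.554  0.1032 0.1503]
 [0.5537 0.1033 0.1499]
 [0.5535 0.1033 0.1495]
 [0.5533 0.1033 0.1492]
 [0.5531 0.1033 0.1488]]
[0.55363773 0.10325414 0.14973686]
```

Call:
{"name": "apply_moves", "arguments": {"increments": [{"x": 0, "y": 0, "z": -0.03, "yaw": 0}, {"x": 0, "y": 0, "z": -0.06, "yaw": 0}, {"x": 0, "y": 0, "z": -0.09, "yaw": 0}, {"x": 0, "y": 0, "z": -0.09, "yaw": 0}, {"x": 0, "y": 0, "z": -0.09, "yaw": 0}]}}

```text
clock: 11.7
tcp_pos: [0.5521, 0.1031, 0.1291]
tool_rot: [-0.448, -0.546, -0.449, 0.547]
ft_force: [-0.2, -0.5, -1.3]
grip_width: 0.0194
```

Call:
{"name": "apply_moves", "arguments": {"increments": [{"x": 0, "y": 0, "z": -0.02, "yaw": 0}, {"x": 0, "y": 0, "z": -0.04, "yaw": 0}, {"x": 0, "y": 0, "z": -0.06, "yaw": 0}, {"x": 0, "y": 0, "z": -0.06, "yaw": 0}, {"x": 0, "y": 0, "z": -0.06, "yaw": 0}]}}

```text
clock: 12.12
tcp_pos: [0.5526, 0.1029, 0.1176]
tool_rot: [-0.449, -0.546, -0.448, 0.547]
ft_force: [0.5, -1.8, -2.9]
grip_width: 0.0195
```

Call:
{"name": "apply_moves", "arguments": {"increments": [{"x": 0, "y": -0.002, "z": -0.02, "yaw": 0}, {"x": 0, "y": -0.003, "z": -0.04, "yaw": 0}, {"x": 0, "y": -0.003, "z": -0.06, "yaw": 0}, {"x": 0, "y": -0.003, "z": -0.06, "yaw": 0}, {"x": 0, "y": -0.003, "z": -0.06, "yaw": 0}]}}

```text
clock: 12.53
tcp_pos: [0.5526, 0.1025, 0.1055]
tool_rot: [-0.448, -0.546, -0.449, 0.547]
ft_force: [0.0, -1.5, -1.8]
grip_width: 0.0198
```

Call:
{"name": "apply_moves", "arguments": {"increments": [{"x": 0, "y": 0, "z": -0.01, "yaw": 0}, {"x": 0, "y": 0, "z": -0.02, "yaw": 0}, {"x": 0, "y": 0, "z": -0.03, "yaw": 0}, {"x": 0, "y": 0, "z": -0.03, "yaw": 0}, {"x": 0, "y": 0, "z": -0.03, "yaw": 0}]}}

```text
clock: 12.95
tcp_pos: [0.5528, 0.1025, 0.1001]
tool_rot: [-0.449, -0.546, -0.449, 0.547]
ft_force: [0.2, -2.4, -1.5]
grip_width: 0.0193
```

Call:
{"name": "apply_moves", "arguments": {"increments": [{"x": 0, "y": -0.002, "z": -0.02, "yaw": 0}, {"x": 0, "y": -0.002, "z": -0.04, "yaw": 0}, {"x": 0, "y": -0.002, "z": -0.055, "yaw": 0}, {"x": 0, "y": -0.002, "z": -0.055, "yaw": 0}, {"x": 0, "y": -0.002, "z": -0.055, "yaw": 0}]}}

```text
clock: 13.37
tcp_pos: [0.5526, 0.1022, 0.0884]
tool_rot: [-0.448, -0.546, -0.449, 0.547]
ft_force: [0.9, -2.9, -1.7]
grip_width: 0.0194
```

Call:
{"name": "apply_moves", "arguments": {"increments": [{"x": 0, "y": 0, "z": -0.005, "yaw": 0}, {"x": 0, "y": 0, "z": -0.01, "yaw": 0}, {"x": 0, "y": 0, "z": -0.015, "yaw": 0}, {"x": 0, "y": 0, "z": -0.015, "yaw": 0}, {"x": 0, "y": 0, "z": -0.015, "yaw": 0}]}}

```text
clock: 13.78
tcp_pos: [0.5529, 0.1022, 0.0864]
tool_rot: [0.449, 0.547, 0.449, -0.547]
ft_force: [-0.6, -2.7, 0.4]
grip_width: 0.0197
```

Still little vertical force; go on in 1–2 mm steps until the collar seats.

Call:
{"name": "apply_moves", "arguments": {"increments": [{"x": 0, "y": 0, "z": -0.004, "yaw": 0}, {"x": 0, "y": 0, "z": -0.008, "yaw": 0}, {"x": 0, "y": 0, "z": -0.008, "yaw": 0}, {"x": 0, "y": 0, "z": -0.008, "yaw": 0}, {"x": 0, "y": 0, "z": -0.008, "yaw": 0}]}}

```text
clock: 14.2
tcp_pos: [0.553, 0.1022, 0.0861]
tool_rot: [0.449, 0.547, 0.448, -0.546]
ft_force: [-2.7, -2.9, 5.2]
grip_width: 0.0194
```

Call:
{"name": "apply_moves", "arguments": {"increments": [{"x": 0, "y": 0, "z": -0.004, "yaw": 0}, {"x": 0, "y": 0, "z": -0.008, "yaw": 0}, {"x": 0, "y": 0, "z": -0.008, "yaw": 0}, {"x": 0, "y": 0, "z": -0.008, "yaw": 0}, {"x": 0, "y": 0, "z": -0.008, "yaw": 0}]}}

```text
clock: 14.62
tcp_pos: [0.553, 0.1021, 0.0861]
tool_rot: [0.449, 0.547, 0.448, -0.546]
ft_force: [-5.2, -4.0, 11.2]
grip_width: 0.0193
```

Call:
{"name": "apply_moves", "arguments": {"increments": [{"x": 0, "y": 0, "z": 0.012, "yaw": 0}, {"x": 0, "y": 0, "z": 0.012, "yaw": 0}, {"x": 0, "y": 0, "z": 0.012, "yaw": 0}, {"x": 0, "y": 0, "z": 0.012, "yaw": 0}, {"x": 0, "y": 0, "z": 0.012, "yaw": 0}], "jaw": 0}}

```text
clock: 15.03
tcp_pos: [0.5526, 0.1027, 0.0849]
tool_rot: [-0.448, -0.546, -0.449, 0.547]
ft_force: [0.4, -0.1, -0.1]
grip_width: 0.0784
```

Call:
{"name": "apply_moves", "arguments": {"increments": [{"x": 0, "y": 0, "z": 0.08, "yaw": 0}, {"x": 0, "y": 0, "z": 0.2, "yaw": 0}, {"x": 0, "y": 0, "z": 0.35, "yaw": 0}, {"x": 0, "y": -0.1, "z": 0.5, "yaw": 0}, {"x": 0, "y": -0.3, "z": 0.6, "yaw": 0}]}}

```text
clock: 15.45
tcp_pos: [0.5538, 0.0476, 0.2072]
tool_rot: [0.45, 0.547, 0.45, -0.544]
ft_force: [2.1, -1.0, 0.6]
grip_width: 0.0856
```

Call:
{"name": "apply_moves", "arguments": {"increments": [{"x": -0.04, "y": -0.1, "z": 0, "yaw": 0}, {"x": -0.08, "y": -0.15, "z": 0, "yaw": 0}, {"x": -0.08, "y": -0.15, "z": 0, "yaw": 0}, {"x": -0.08, "y": -0.15, "z": 0, "yaw": 0}, {"x": -0.08, "y": -0.15, "z": 0, "yaw": 0}]}}

```text
clock: 15.87
tcp_pos: [0.5362, 0.0161, 0.2027]
tool_rot: [-0.448, -0.546, -0.45, 0.547]
ft_force: [0.5, 0.3, -0.3]
grip_width: 0.0851
```

```bash
python3 - <<'E'
from h import *
M=wpose(); im,d=save('wrist','w8'); t,td=save('top','t8'); print(M[:3,3].round(4))
W=wcloud(M,d).reshape(-1,3)
w=W[(W[:,2]>.093)&(W[:,2]<.106)&(np.hypot(W[:,0]-.5525,W[:,1]-.1022)<.025)]; print('grip top',len(w),w.mean(0).round(4),np.ptp(w,0).round(4))
w=W[(W[:,2]>.1)&(W[:,2]<.115)&(np.hypot(W[:,0]-.5655,W[:,1]-.171)<.025)]; print('handle',len(w),w.mean(0).round(4))
w=W[(W[:,2]>.06)&(W[:,2]<.0785)&(np.hypot(W[:,0]-.5525,W[:,1]-.1022)<.02)&(np.hypot(W[:,0]-.5525,W[:,1]-.1022)>.012)]; print(np.percentile(w[:,2],[10,50,90]) if len(w) else 0)
a=cv2.imread('pics/w8.png'); u,v=wproj(M,[.5525,.1022,.08]).astype(int); 
c=a[max(0,v-100):v+60,max(0,u-90):u+90]; cv2.imwrite('pics/v8.png',np.hstack([cv2.resize(c,(500,int(500*c.shape[0]/c.shape[1]))),cv2.resize(t[150:270,200:430,::-1],(300,int(500*c.shape[0]/c.shape[1])))]))
E
```

```text
[0.5362 0.0161 0.2027]
grip top 702 [0.5526 0.1031 0.0983] [0.0216 0.0213 0.0082]
handle 29 [0.5642 0.1622 0.1022]
[0.0642287  0.06532043 0.06900752]
```

View pics/v8.png

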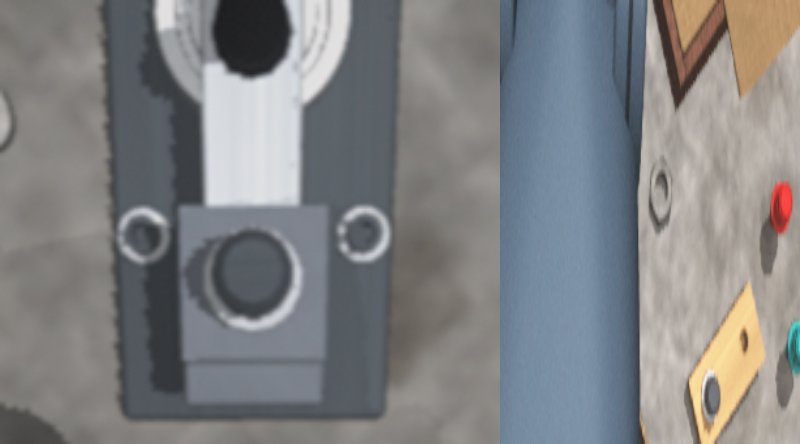

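```bash
python3 -c "
from bench import workorder; print(workorder.finish_job())"
```

```text
the job is handed in; nothing more can be done
None
```

I swung the strap into the fork, drove the long pin down through both until its collar seated, and handed the job in at about 16 s. The hand-in gives no verdict, so these results are my own checks.

- **Pin choice:** I took the pin whose grip top stood 92 mm above the bench. The other stood at 70 mm, so it is the short one, and it still stands in the rack in the last picture. I left the red and turquoise look-alikes alone.
- **Seating:** Upward force built to about 11 N with the gripper stopped at the height expected for a seated collar. After release, the pin's top is within 1 mm of the hole in plan. Its height reads 98 mm where 100 mm is expected, and the same camera read 2 mm low on this pin in the rack too.
- **Strap:** Before the pin went in, it measured about 0.01 rad open, inside the 0.05 limit. With the pin through the eye, the clearance leaves it at most about 0.016 rad off line, inside the final 0.03.
- **Not confirmed:** The last handle reading, meant to recheck the strap angle, caught only part of the handle, so I did not use it. I judged the pin upright by eye from the picture only.
- **Rejected calls:** My first three move calls were refused for rows missing some of the four numbers. The arm did not move, and I corrected the format.

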